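# Clamp a pan handle upright in the bench vice

### The job

The bracket of the black pan handle in the tray is to be filed, so clamp the handle upright in the bench vice, bracket uppermost. Pinch it by the ends of the bracket's cross pin with the gripper pointing down, lift it clear, ease the grip so that the handle swings down and hangs upright under the fingers, and pinch it again. Then stand its tail on the ledge of the nest between the soft jaws, flat faces to the jaws, let go, and push the long end of the vice's bar down until the jaws hold the handle firmly. Do not knock over or shift the oil bottle, and leave the tray and the knobs in it where they are.

Things in the scene. Friction and masses are not known exactly. Their poses are not given: they have to be found in the camera images.
- pan_handle: The only pan handle, flat in the tray. Black bakelite grip 38 mm wide (x), 24 mm thick (z), a steel bracket at one end; 168 mm long, about 0.3 kg, centre of mass (0, -16, 12) mm. Origin: mid-length, on the underside; z up as it lies, y along it to the bracket's end at y = +82 mm, tail at y = -84 mm. Bracket: plate 22 mm wide, 8 to 11 mm above the underside, its end turned up to z = 29 mm.
- cross_pin (a point): Middle of the bracket's steel cross pin, (0, 64, 16.5) mm in the handle, 19 mm above the bench. Pin 9 mm thick, along the handle's x, flat ends 27 mm apart: pinch it end to end and the handle can turn about it. Gripped with 80 to 110 N it stays within 20 degrees of level; from about 45 N down it swings, further the lighter the grip, to about 10 degrees off plumb at 8 N; below 3 N it drops.
- tail (a point): Middle of the handle's tail end, at (0, -84, 11) mm in the handle's frame; axes as the handle's. The end face is about 20 by 12 mm and widens to the full grip within 11 mm.
- bench_vice: Blue bench vice, fixed; place and yaw vary. Base plate 170 by 190 mm. Origin: under its middle, on the bench; z up, x from the screw and front jaw (robot's side) to the fixed rear jaw, y left along the jaws. Jaw tops z = 112 mm. Both jaws carry aluminium soft jaws 100 mm wide, standing up to z = 138 mm; the rear one's face is at x = -9.75 mm and has the nest.
- nest (a point): Middle of the ledge for the tail, (-22, 0, 83) mm in the vice. It reaches to x = -30 mm and slopes down to the rear (0.2 rad); a cheek at each side, 44 mm apart inside, 19 mm deep, up to z = 129 mm. The handle stands tail down, its 24 mm thickness between the jaws, its 38 mm width between the cheeks, either way round; the bracket's upturned end to the rear leaves most room. Axes as the vice's.
- soft_jaw_flat: Flat aluminium soft jaw on the front, moving jaw, z = 80 to 138 mm. Its face to the nest is at x = 1.25 mm minus the jaw value, in the vice's frame. Its origin moves with the jaw and lies at the vice's origin at jaw value 0.
- bench_vice_jaw (a joint): Travel of the front jaw, m: 0 with the bare jaws together, growing as it opens towards the robot. Clear space between the soft jaws = value - 0.011: 29 to 31 mm at the start, about 24 mm with the handle nipped (value about 0.035). Moves only with the screw.
- bench_vice_screw (a joint): Angle of the screw, rad. Coarse thread: jaw = 0.0174 + 0.006 x angle; stays where it is left. The bar's long end points right (the vice's -y), angle - 3.14 rad above level: 0.65 to 1.0 at the start. Pushing the long end down (clockwise seen from the robot) closes the jaws with about 5 N; the handle is nipped with it about 0.2 rad below level; push some 8 N harder, then leave.
- bar_hub (a point): Where the bar crosses the screw's axis, at (-75 mm - jaw value, 0, 69 mm) in the vice. The hub round it is 28 mm thick; the front jaw's front face is 38 mm behind it. Axes as the vice's.
- bar_end (a point): Point on the bar's long end, 60 mm from bar_hub. The bar is 9 mm thick and ends in a 16 mm knob, 66 to 75 mm out; the short end reaches 44 mm the other way. Turns with the screw.
- tray: Round spun aluminium tray, 262 mm across and 36 mm high, floor 2 mm thick, loose on the bench; the handle and two black lid knobs lie in it. Origin: under its centre.
- lid_knob_a: Black round lid knob, 41 mm across and 32 mm high, standing in the tray beside the handle's grip, about 70 mm from the tray's centre. Origin: under its centre.
- lid_knob_b: A second lid knob like the first, on the other side of the grip.
- oil_bottle: Clear bottle with cyan cap, 72 mm across and 212 mm high, standing between the tray and the vice, towards the back. Origin: under its centre.

How it is judged (in metres and radians):
On the way, in this order (a step that is already met when the one before it is completed fails the run):
1. the handle hangs upright from the fingers, bracket uppermost (within 20 degrees), clear above the bench, with the gripper pointing down (within 35 degrees) (angle between pan_handle's own y axis and vertical below 0.35 rad and height (world z) of tail above 0.05 m and contact force between the fingers and pan_handle above 1 N and (angle between the grasp point's own z axis and vertical below 0.61 rad or angle between the grasp point's own z axis and vertical above 2.53 rad)), for 0.3 s.
2. the handle stands tail down in the nest between the jaws (x of tail in the frame of bench_vice between -0.042 and -0.01 m and y of tail in the frame of bench_vice between -0.018 and 0.018 m and z of tail in the frame of bench_vice between 0.074 and 0.094 m and angle between pan_handle's own y axis and vertical below 0.4 rad), for 0.2 s.
At the end, for the whole second after the job is handed in: the handle stands at rest with its tail on the ledge of the nest (within 11 mm in height and 18 mm along the jaws), bracket uppermost and within 12 degrees of upright, and the front soft jaw presses on it with more than 8 N (x of tail in the frame of bench_vice between -0.042 and -0.01 m and y of tail in the frame of bench_vice between -0.018 and 0.018 m and z of tail in the frame of bench_vice between 0.074 and 0.094 m and angle between pan_handle's own y axis and vertical below 0.21 rad and contact force between soft_jaw_flat and pan_handle above 8 N and linear speed of pan_handle below 0.02 m/s); the robot touches nothing.
It fails at once if the oil bottle is knocked over or pushed more than 4 cm (angle between oil_bottle's own z axis and vertical above 0.4 rad or distance of oil_bottle from where it was at the start of the episode above 0.04 m).
It fails at once if the tray or a lid knob in it is moved more than 4 cm (distance of any of tray, lid_knob_a, lid_knob_b from where it was at the start of the episode above 0.04 m).
It also fails if it takes over 48 s, if anything falls off the work surface, if the arm or the gripper's body presses on something with over 40 N, if the wrist force passes 120 N, or if a joint passes its speed limit or range.

### The arm

A 6-joint arm with a two-finger parallel gripper is mounted at the origin on a cart in front of the work surface, level with it; the furniture and walls round the work are solid. World frame = base frame: x ahead of the robot, y to its left, z up, the work surface at z = 0. Lengths are in mm, angles in rad, forces in N, time in s.
With the tool pointing down it reaches from about 350 to 875 mm from the base axis. Payload 15.5 kg.
Tool frame: the origin (TCP) lies on the centre line of the jaws, within the pads' length; the fingertips stand 17 mm ahead of it and the grasp point (between the pads) lies 2 mm behind it; z points along the fingers, y is the line along which they close (so a half turn about z gives the same grasp; the last joint's range is limited). The gripper opens to 85 mm and grips with 20 to 120 N. Pads are 22 mm wide; open, the fingers measure 114 mm over their backs; the gripper's body (76 mm by 85 mm) begins 54 mm behind the grasp point. The pads swing forward as they close: fully open they stand 13 mm farther back than shut.
Start: joints at [1.25, 0.494, 1.345, -0, 1.302, -0.096], TCP at [139.924, 609.137, 217.077] pointing down, gripper open.
Joint ranges: [-2.91, 2.91], [-0.82, 2.16], [0.22, 2.67], [-1.22, 4.37], [0.12, 2.79], [-3.08, 3.08]. Speed limits (rad/s): [1.89, 1.89, 2.57, 3.01, 3.01, 3.01].

### API

Orientations are given as a rotation vector (axis times angle).
In Python, from cell import env gives the robot as it stands. Calls block until the motion is done:
- env.move_to(position, orientation): joint-space move of the TCP to a pose.
- env.movel(position, orientation=None, rate=150, force_limit=None): straight line of the TCP; orientation=None keeps the orientation; rate is the mean speed in mm/s. With force_limit (N) it stops when the force on the tool has changed by that much, and returns True; else False.
- env.move_j(angles): joint-space move.
- env.command_gripper(opening, grasp_force=None): finger opening in mm; grasp_force is the grip in N (None keeps the last); returns when the fingers have stopped.
- env.dwell(seconds).
- env.solve_ik(position, orientation): joint angles nearest the present ones, or None.
- env.read_camera(name): name is "scene" or "top" or "wrist"; returns the picture (420x560x3 uint8, red, green, blue); there is no depth.
- env.camera_params(name): a dict with "fx", "fy", "cx", "cy" (pixels), "position" and "attitude" of the camera in the world. Camera axes: x right, y up, looking along -z (the intrinsics and any distortion apply to the point x, -y, -z); pixel columns grow to the right and rows downward; lengths in mm; the calibration is good to about 2 mm. The wrist camera is an equidistant fisheye: a pixel r from the principal point sees the ray r / f radians off the axis. A picture is of the moment at which its call begins: read the wrist's pose just before it. camera_params takes no time and is no camera call; for the wrist camera it gives the pose at the moment of the call.
A pose or a line that the arm cannot do raises env.MotionError and nothing moves.
- env.sign_off(): hands the job in, once; it reports no verdict.
Readings, each from a call of its own:
- env.current_time(): time.
- env.current_qpos(): joint angles.
- env.current_qvel(): joint speeds.
- env.current_tau(): joint torques, N m.
- env.current_tool_pos(): TCP position.
- env.current_tool_rot(): TCP orientation.
- env.current_contact_force(): force on the tool from outside, world axes, zero at the start.
- env.current_ft_torque(): the same for the moment, N m.
- env.current_gripper_width(): finger opening in mm.
Only numpy, scipy, OpenCV 4.12 (cv2) and the standard library are available. Lean on these libraries where they do the work, as an engineer would, in place of code of your own. Each camera call takes 0.05 s, during which the arm holds its last target. There are 200 camera calls.

## Working session

There is one attempt and no reset: what is moved stays moved. The work goes in short steps, each a Python script; the robot and the scene stay as the last script left them, time stands still between calls to the robot, and variables do not carry over. Pictures are saved under pics/ and viewed, on a budget of 10 in all, crops included, one or two more only if the job needs it, and the job is handed in when it is done.

```bash
mkdir -p pics; ls; python3 - <<'E'
from cell import env
import cv2
for n in("top","scene"):
    im=env.read_camera(n); cv2.imwrite(f"pics/{n}0.png",im[:,:,::-1]); print(n,env.camera_params(n))
print(env.camera_params("wrist"),env.current_tool_rot(),env.current_tool_pos(),env.current_time())
E
```

```text
pics
top {'fx': 454.4248598262748, 'fy': 454.4248598262748, 'cx': 277.5491329982454, 'cy': 210.0803115981722, 'position': array([453.63312651, 185.06353517, 994.13192098]), 'attitude': array([ 0.03740328, -0.08448318, -1.54902508])}
scene {'fx': 389.01149626451854, 'fy': 389.01149626451854, 'cx': 275.56029273381944, 'cy': 206.68326337158848, 'position': array([ 186.66933545, -405.11656532,  572.44607831]), 'attitude': array([ 0.90203753, -0.22292219, -0.48634272])}
{'fx': 325.19226210127806, 'fy': 325.19226210127806, 'cx': 281.28528963632476, 'cy': 207.35627772494652, 'position': array([ 68.57851787, 626.35735814, 373.28662635]), 'attitude': array([-0.24199813, -0.19281108,  1.33463112])} [-3.53906941e-01 -3.12137838e+00  1.67778728e-03] [139.81575173 608.82878451 216.54797764] 0.1
```

View pics/top0.png

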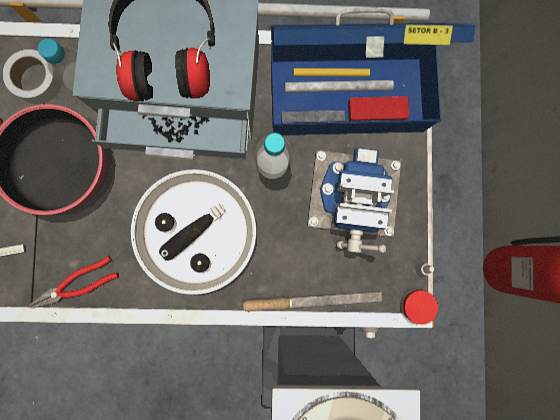

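View pics/scene0.png

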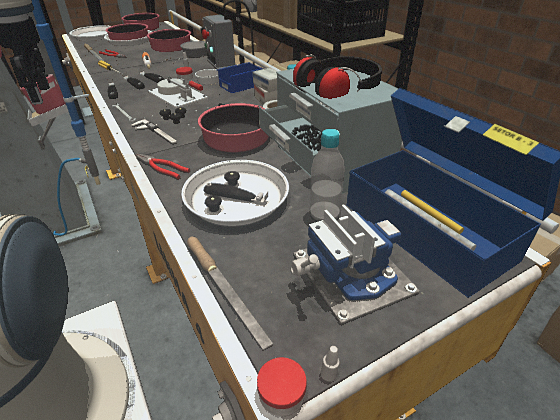

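Top view: handle runs from its tail near (164,254) to its bracket near (220,210); the knobs are at (164,221) and (200,262); the vice is around (358,200) with its bar at (370,247); bottle cap at (275,142). Next, an enlarged composite.

```bash
cat > h.py <<'E'
from cell import env
import numpy as np, cv2
from scipy.spatial.transform import Rotation as R
def ray(n,uv,P=None):
    P=P or env.camera_params(n); x=(uv[0]-P['cx'])/P['fx']; y=(uv[1]-P['cy'])/P['fy']
    if n=='wrist':
        r=np.hypot(x,y)+1e-12; d=np.array([np.sin(r)*x/r,-np.sin(r)*y/r,-np.cos(r)])
    else: d=np.array([x,-y,-1.])
    return P['position'],R.from_rotvec(P['attitude']).apply(d)
def at(n,uv,z,P=None):
    o,d=ray(n,uv,P); return o+d*(z-o[2])/d[2]
def proj(n,p,P=None):
    P=P or env.camera_params(n); q=R.from_rotvec(P['attitude']).inv().apply(np.atleast_2d(p)-P['position'])
    x,y,z=q[:,0],-q[:,1],-q[:,2]
    if n=='wrist':
        rr=np.hypot(x,y)+1e-9; t=np.arctan2(rr,z); return np.c_[P['cx']+P['fx']*t*x/rr,P['cy']+P['fy']*t*y/rr]
    return np.c_[P['cx']+P['fx']*x/z,P['cy']+P['fy']*y/z]
def crop(im,x,y,w,h,s): return cv2.resize(im[y:y+h,x:x+w,::-1],None,fx=s,fy=s,interpolation=cv2.INTER_CUBIC)
def down(a): # tool z down, tool y axis at world angle a
    y=np.array([np.cos(a),np.sin(a),0]); z=np.array([0,0,-1.]); return R.from_matrix(np.c_[np.cross(y,z),y,z]).as_rotvec()
E
python3 - <<'E'
from h import *
im=env.read_camera("top")
cv2.imwrite("pics/c1.png",np.hstack([crop(im,148,195,90,75,4.4),crop(im,305,145,90,112,2.95)[:330] if 0 else cv2.resize(im[145:260,305:400,::-1],(396,480),interpolation=cv2.INTER_CUBIC)[:330]]) if 0 else np.hstack([cv2.resize(im[195:270,148:238,::-1],(400,333),interpolation=cv2.INTER_CUBIC),cv2.resize(im[145:260,305:400,::-1],(400,484),interpolation=cv2.INTER_CUBIC)[:333]*0+cv2.resize(im[165:257,305:400,::-1],(400,387),interpolation=cv2.INTER_CUBIC)[54:]]))
for nm,uv,z in [("tail",(164,254),14),("brk",(222,210),19),("knobA",(164,221),32),("knobB",(200,262),32),("traycirc",(194,232),36),("cap",(275,142),212)]: print(nm,at("top",uv,z).round(1))
# base plate corners
for uv in [(317,151),(403,158),(309,225),(394,235)]: print(at("top",uv,8).round(1))
E
```

```text
tail [431.2 396.6  14. ]
brk [527.5 275.7  19. ]
knobA [500.7 395.4  32. ]
knobB [416.3 317.2  32. ]
traycirc [478.7 331.2  36. ]
cap [634.1 168.9 212. ]
[663.5  71.7   8. ]
[ 652.7 -119.7    8. ]
[499.8  87.    8. ]
[481.8 -99.5   8. ]
```

View pics/c1.png

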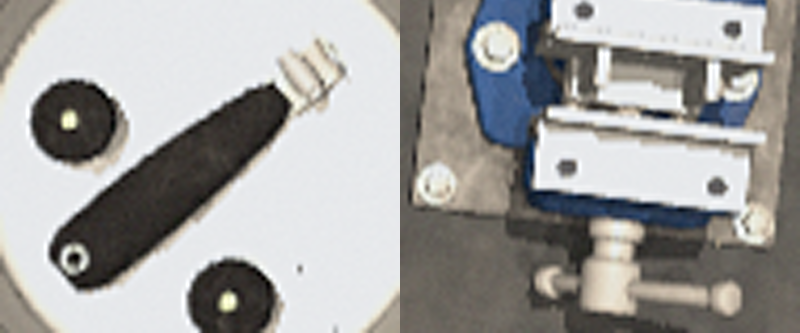

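```bash
python3 - <<'E'
from h import *
t=at("top",(161.9,255.8),14);e=at("top",(222.7,207.6),28); print(t,e,np.linalg.norm((e-t)[:2]))
d=(e-t)[:2];a=np.arctan2(d[1],d[0]);d/=np.linalg.norm(d); pin=t[:2]+148*d; print("a",a,"pin",pin)
# tool x = -d  -> tool y = ? x=cross(y,z)
rv=down(a+np.pi/2); print(R.from_rotvec(rv).as_matrix()[:,0],d)
if R.from_rotvec(rv).as_matrix()[:2,0]@d>0: rv=down(a-np.pi/2)
print(env.solve_ik([*pin,150],rv))
env.move_to([*pin,150],rv)
env.command_gripper(50,80)
P=env.camera_params("wrist"); im=env.read_camera("wrist"); print(P,env.current_time())
np.save("P1.npy",P,allow_pickle=True); cv2.imwrite("pics/w1.png",cv2.resize(im[:,:,::-1],(800,600)))
E
```

```text
[427.26226144 400.91706095  14.        ] [532.01245963 273.50521927  28.        ] 164.9435704142268
a -0.8827012324618857 pin [521.25215928 286.59340153]
[-6.35066877e-01  7.72457158e-01  2.90805039e-16] [ 0.63506688 -0.77245716]
[ 0.40234014  0.5225176   1.50134505  0.          1.11773001 -0.28575495]
{'fx': 325.19226210127806, 'fy': 325.19226210127806, 'cx': 281.28528963632476, 'cy': 207.35627772494652, 'position': array([474.27925276, 343.52380069, 306.73201759]), 'attitude': array([-0.27424331, -0.09949537,  0.68287155])} 2.475
```

View pics/w1.png

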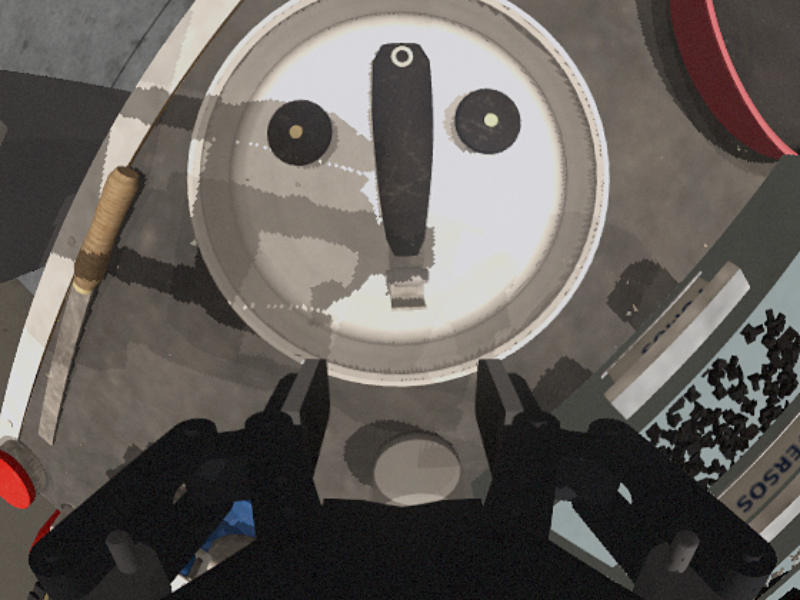

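```bash
python3 - <<'E'
from h import *
P=np.load("P1.npy",allow_pickle=True).item(); s=1.42857
t=at("wrist",(403/s,43/s),14,P);p=at("wrist",(408/s,274/s),19+4,P);e=at("wrist",(408/s,306/s),31,P)
for q in(t,p,e):print(q.round(1))
d=(e-t)[:2];a=np.arctan2(d[1],d[0]);print(np.linalg.norm(d),a,np.linalg.norm((p-t)[:2]))
d/=np.linalg.norm(d)
l=at("wrist",(387/s,274/s),22,P);r=at("wrist",(429/s,274/s),22,P);print(np.linalg.norm(l-r),(l+r)/2)
for u in (0,): print(t[:2]+148*d, e[:2]-18*d)
E
```

```text
[425.9 404.1  14. ]
[521.3 293.   23. ]
[533.  278.6  31. ]
165.04346784253104 -0.8642228017117212 146.50103802266648
26.50337244576929 [521.43737807 292.79918776  22.        ]
[521.94655779 291.56919787] [521.32554703 292.29672754]
```

```bash
python3 - <<'E'
from h import *
a=-0.866; rv=down(a+np.pi/2); pin=[521.5,292]
env.move_to([*pin,70],rv); print(env.movel([*pin,21],rv,rate=60,force_limit=8), env.current_tool_pos())
env.command_gripper(0,100); print(env.current_gripper_width(), env.current_contact_force())
env.movel([*pin,80],rv,rate=100); print(env.current_gripper_width(), env.current_contact_force())
env.movel([500,292,290],rv,rate=180)
print(env.current_gripper_width(), env.current_contact_force(),env.current_time())
w=env.current_gripper_width()
env.command_gripper(0,8); env.dwell(0.6)
print(env.current_gripper_width(),env.current_contact_force(),env.current_time())
P=env.camera_params("wrist"); im=env.read_camera("wrist"); np.save("P2.npy",P,allow_pickle=True)
print(env.current_tool_pos()); im2=env.read_camera("scene")
cv2.imwrite("pics/w2.png",np.hstack([cv2.resize(im[:,:,::-1],(400,300)),cv2.resize(im2[0:300,100:500,::-1],(400,300))]))
E
```

```text
False [521.69626791 292.1047655   21.25632073]
0.19735885114133697 [ 0.18211517  0.22721235 -0.1207272 ]
-0.13710004234783466 [-0.19434129  0.23345836 -0.43647345]
0.22232850562944032 [0.6358643  0.09077618 0.49347141] 6.4583
-0.3515610931075679 [-0.07166285 -0.08250952 -0.3206823 ] 7.275
[500.00731104 291.98147972 290.01664966]
```

View pics/w2.png

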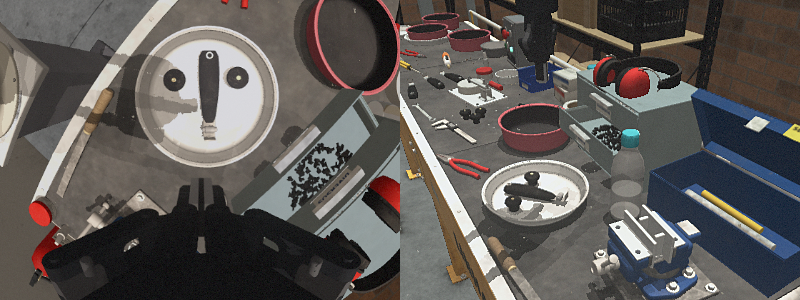

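The fingers shut on nothing: the handle is still in the tray, with its tail at (210,52) and its end at (209,137) in the left half. I'll measure whether it moved.

```bash
python3 - <<'E'
from h import *
P=np.load("P2.npy",allow_pickle=True).item()
t=at("wrist",(210*1.4,52*1.4),14,P);e=at("wrist",(209*1.4,137*1.4),31,P);print(t,e,np.linalg.norm(e-t))
print(proj("wrist",[[500,292,290],[500,292,273]],P)*1/1.4)
T=R.from_rotvec(env.current_tool_rot()).as_matrix();print(T.round(3))
im=env.read_camera("wrist")
cv2.imwrite("pics/w3.png",np.hstack([cv2.resize(im[60:210,230:350,::-1],None,fx=3.3,fy=3.3,interpolation=cv2.INTER_CUBIC),cv2.resize(im[210:360,220:340,::-1],None,fx=3.3,fy=3.3)]))
E
```

```text
[429.18961336 401.52488696  14.        ] [529.28283238 281.05931951  31.        ] 157.5423924933567
[[200.87629637 183.7093497 ]
 [200.85432109 174.80699388]]
[[-0.648  0.762  0.   ]
 [ 0.762  0.648 -0.   ]
 [-0.     0.    -1.   ]]
```

View pics/w3.png

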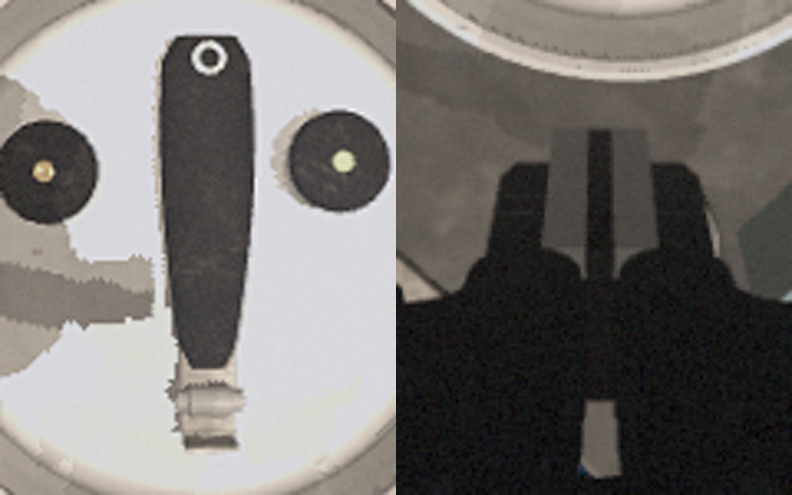

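```bash
python3 - <<'E'
from h import *
P=np.load("P2.npy",allow_pickle=True).item()
f=lambda x,y:(230+x/3.3,60+y/3.3)
t=at("wrist",f(208,36),14,P);e=at("wrist",f(212,447),31,P);p=at("wrist",f(212,400),22,P)
print(t,e,p,np.linalg.norm((e-t)[:2]),np.linalg.norm((p-t)[:2]))
print("pinw",np.linalg.norm(at("wrist",f(178,400),19,P)-at("wrist",f(245,400),19,P)))
T=R.from_rotvec(env.current_tool_rot()).as_matrix();o=env.current_tool_pos()
for x in(-11,0,11):
  for z in (-10,0,10,17): print(x,z,(proj("wrist",o+T@[x,0,z],P)[0]).round(1))
print("tips at", (282.4,248.8), "pad bottom row", 210+247/3.3)
print("scene/top check: pin in top px", proj("top",[[521.5,292,21]]), "old crop px", (proj("top",[[521.5,292,21]])-[148,195])*4.444)
E
```

```text
[426.57470329 402.64609878  14.        ] [534.18271428 278.71092588  31.        ] [523.11204737 292.03452381  22.        ] 164.13229758644 146.81409781600397
pinw 27.303950207352628
-11 -10 [281.3 284.5]
-11 0 [281.2 275.4]
-11 10 [281.2 267.1]
-11 17 [281.2 261.8]
0 -10 [281.2 265.6]
0 0 [281.2 257.2]
0 10 [281.2 249.6]
0 17 [281.2 244.7]
11 -10 [281.2 245.6]
11 0 [281.2 238. ]
11 10 [281.2 231.2]
11 17 [281.2 226.9]
tips at (282.4, 248.8) pad bottom row 284.8484848484849
scene/top check: pin in top px [[214.17816521 212.577305  ]] old crop px [[294.09576621  78.11354343]]
```

Handle hasn't moved, and the pin is confirmed at about (522,292). The pads seem to sit higher than the TCP data suggests (tips at row 249, where 227 is expected), so I'll check the tip height with the scene camera.

```bash
python3 - <<'E'
from h import *
o=env.current_tool_pos(); print(o,env.current_gripper_width())
pts=[o+[0,0,z] for z in (40,0,-17)]; q=proj("scene",pts); print(q)
u,v=q[1].astype(int); x0=max(0,u-60);y0=max(0,v-60); print(x0,y0)
im=env.read_camera("scene")[y0:y0+120,x0:x0+120,::-1]
big=cv2.resize(im,None,fx=5,fy=5,interpolation=cv2.INTER_CUBIC)
for p,c in zip(q,[(0,255,0),(0,0,255),(255,0,255)]): cv2.circle(big,tuple(int(k) for k in (p-[x0,y0])*5+2),4,c,1)
big=cv2.convertScaleAbs(big,alpha=1.6,beta=30)
cv2.imwrite("pics/s3.png",big)
E
```

```text
[499.99493801 292.00208595 290.01090719] 0.11221955407695072
[[240.49085203  68.2205607 ]
 [241.90066941  88.46487175]
 [242.4735323   96.69091202]]
181 28
```

View pics/s3.png

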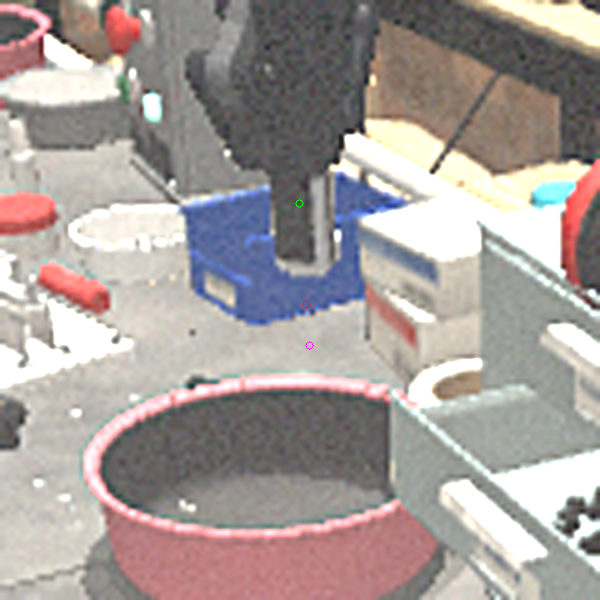

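The scene view puts the closed tips at about row 270, which is 13 mm *behind* the reported TCP; the data says 17 mm ahead. The wrist view agrees, so the reported TCP lies about 30 mm too far forward. I'll correct for that and pinch again with force-limited descent.

```bash
cat >> h.py <<'E'
OFF=30.  # reported TCP is OFF mm ahead of the described one
def cmd(p,rv): return np.asarray(p,float)+OFF*R.from_rotvec(rv).apply([0,0,1])
E
python3 - <<'E'
from h import *
a=-0.866; rv=down(a+np.pi/2); pin=[522.2,292.2]
env.command_gripper(50,90)
env.move_to(cmd([*pin,70],rv),rv); print(env.movel(cmd([*pin,22],rv),rv,rate=60,force_limit=8), env.current_tool_pos())
env.command_gripper(0,95); w=env.current_gripper_width(); print(w, env.current_contact_force())
if w>15:
    env.movel(cmd([*pin,90],rv),rv,rate=70); print(env.current_gripper_width(), env.current_contact_force())
    env.movel(cmd([510,292,250],rv),rv,rate=150)
print(env.current_gripper_width(), env.current_contact_force(),env.current_time())
E
```

```text
False [522.3791658  292.31542507  -7.77831638]
22.976661975546687 [ 0.1526866  -1.09852876  6.31946926]
22.817673298766866 [-0.19170617 -0.35478908 -3.31504609]
23.00562239402783 [-0.4304322  -0.96408837 -2.35394618] 12.6667
```

```bash
python3 - <<'E'
from h import *
T=R.from_rotvec(env.current_tool_rot())
def rd(n): print(n,"w",round(env.current_gripper_width(),2),"F",np.mean([env.current_contact_force() for _ in range(5)],0).round(2),"Mtool",T.inv().apply(np.mean([env.current_ft_torque() for _ in range(5)],0)).round(3),env.current_time())
rd("held")
for f in (40,20):
    env.command_gripper(0,f); env.dwell(0.5); rd(f)
P=env.camera_params("wrist"); np.save("P3.npy",P,allow_pickle=True); im=env.read_camera("wrist")
o=env.current_tool_pos()-OFF*T.apply([0,0,1]); print(o)
cv2.imwrite("pics/w4.png",cv2.resize(im[:,:,::-1],(800,600)))
# predicted tail pixel for angle off plumb th (tail toward tool +x), pin ~3mm below described TCP
for th in (0,10,20,30,45): print(th,(proj("wrist",o+T.apply([148*np.sin(np.radians(th)),0,3+148*np.cos(np.radians(th))]),P)*1.42857).round(0))
E
```

```text
held w 23.01 F [-0.43 -0.96 -2.35] Mtool [-0.011 -0.185  0.01 ] 12.6667
40 w 23.14 F [ 0.28  1.13 -1.83] Mtool [ 0.036 -0.182 -0.008] 13.3833
20 w 22.89 F [ 0.83  0.55 -1.97] Mtool [ 0.009 -0.229 -0.032] 14.1
[510.00991456 292.01347995 249.99451885]
0 [[401. 284.]]
10 [[401. 243.]]
20 [[401. 203.]]
30 [[401. 163.]]
45 [[401. 102.]]
```

View pics/w4.png

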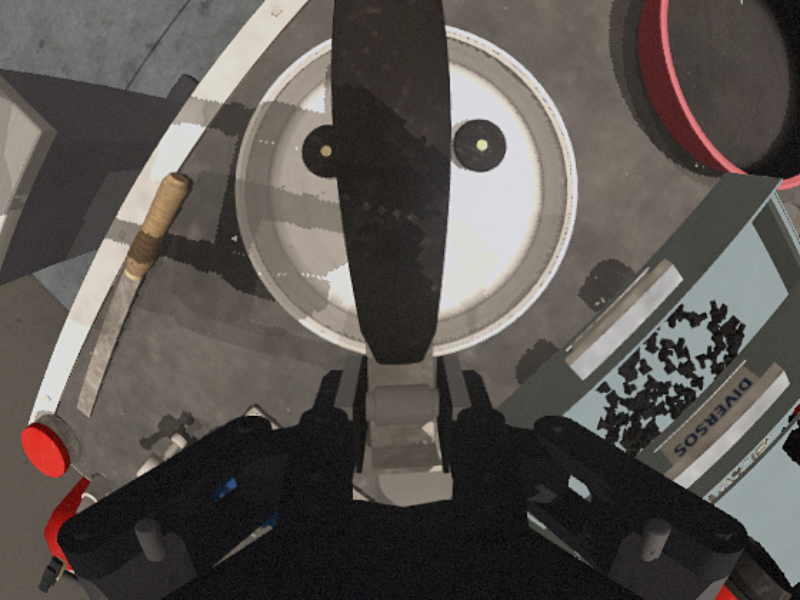

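The handle is held by the pin but still nearly level, with its tail off the top of the picture. I'll ease the grip in small steps, tracking the tail row in the images by program.

```bash
cat >> h.py <<'E'
def hang():
    P=env.camera_params("wrist"); g=env.read_camera("wrist").mean(2)
    rv=env.current_tool_rot();T=R.from_rotvec(rv);o=env.current_tool_pos()-OFF*T.apply([0,0,1])
    th=np.radians(np.arange(-20,100,1.)); 
    px=proj("wrist",o+T.apply(np.c_[148*np.sin(th),0*th,3+148*np.cos(th)]),P)
    c=g[:,274:289].mean(1); r=225
    while r>0 and c[r]<62: r-=1
    return r, round(float(np.interp(-r,-px[:,1],np.degrees(th))) if px[0,1]>px[-1,1] else 0,1)
E
python3 - <<'E'
from h import *
print(hang())
for op,f in [(0,14),(0,9),(22,9),(22.5,20),(22.8,20),(23,20),(23.2,20),(23.4,20)]:
    env.command_gripper(op,f); env.dwell(0.25); h=hang(); w=env.current_gripper_width()
    print(op,f,round(w,2),h,env.current_contact_force().round(1),env.current_time())
    if h[1]<30 and h[0]>30: break
E
```

```text
(0, 70.4)
0 14 22.99 (0, 70.4) [-0.3  0.6 -2.9] 14.7167
0 9 22.84 (0, 70.4) [ 0.2 -0.8 -3.1] 15.2333
22 9 22.86 (0, 70.4) [ 1.   0.6 -2.8] 15.75
22.5 20 23.09 (0, 70.4) [ 0.4  0.8 -1.9] 16.2667
22.8 20 23.53 (0, 70.4) [-0.4  0.7 -2.7] 16.7833
23 20 23.49 (0, 70.4) [-0.2  0.4 -2.6] 17.3
23.2 20 23.51 (0, 70.4) [ 0.9 -1.5 -2.4] 17.8167
23.4 20 24.17 (0, 70.4) [-0.9 -0.2 -2.6] 18.3333
```

```bash
python3 - <<'E'
from h import *
for op in np.arange(23.7,27.6,0.3):
    env.command_gripper(op,20); env.dwell(0.1); h=hang()
    print(round(op,1),round(np.mean([env.current_gripper_width() for _ in range(4)]),2),h,env.current_contact_force()[2].round(1),env.current_time())
    if h[0]>30: break
E
```

```text
23.7 24.27 (0, 70.4) -2.7 18.7
24.0 23.99 (0, 70.4) -2.4 19.0667
24.3 24.2 (0, 70.4) -3.1 19.4333
24.6 24.82 (0, 70.4) -1.9 19.8
24.9 25.13 (0, 70.4) -3.0 20.1667
25.2 25.54 (0, 70.4) -2.0 20.5333
25.5 25.71 (66, 47.0) -2.6 20.9
```

```bash
python3 - <<'E'
from h import *
print(hang())
for op in np.arange(25.6,27,0.1):
    env.command_gripper(op,20); env.dwell(0.05); h=hang()
    print(round(op,1),h,env.current_contact_force()[2].round(1),env.current_time())
    if h[0]>30 and h[1]<22: break
E
```

```text
(79, 42.4)
25.6 (87, 39.5) -3.3 21.2667
25.7 (86, 39.9) -2.4 21.5833
25.8 (85, 40.2) -3.0 21.9
25.9 (99, 35.3) -3.1 22.2167
26.0 (107, 32.4) -2.3 22.5333
26.1 (116, 29.3) -2.3 22.85
26.2 (129, 24.6) -3.5 23.1667
26.3 (136, 22.2) -2.5 23.4833
26.4 (145, 19.0) -2.5 23.8
```

```bash
python3 - <<'E'
from h import *
for op in (26.5,26.6):
    env.command_gripper(op,20); env.dwell(0.08)
h=hang(); print(h,env.current_contact_force()[2],env.current_time())
env.command_gripper(0,100)
P=env.camera_params("wrist"); np.save("P4.npy",P,allow_pickle=True); im=env.read_camera("wrist"); sc=env.read_camera("scene"); print(hang(),env.current_gripper_width(),env.current_time())
cv2.imwrite("pics/w5.png",np.hstack([cv2.resize(im[100:380,180:390,::-1],(400,533)),cv2.resize(sc[60:240,180:315,::-1],(400,533))]))
T=R.from_rotvec(env.current_tool_rot());o=env.current_tool_pos()-OFF*T.apply([0,0,1])
for th in (0,5,10,15): print(th,proj("scene",o+T.apply([148*np.sin(np.radians(th)),0,3+148*np.cos(np.radians(th))])))
E
```

```text
(163, 12.6) -2.5681387286079747 24.45
(162, 13.0) 22.841630671704298 24.8333
0 [[251.48194538 168.78606606]]
5 [[246.32830471 167.63774245]]
10 [[241.21737953 166.09004901]]
15 [[236.17539534 164.15444686]]
```

View pics/w5.png

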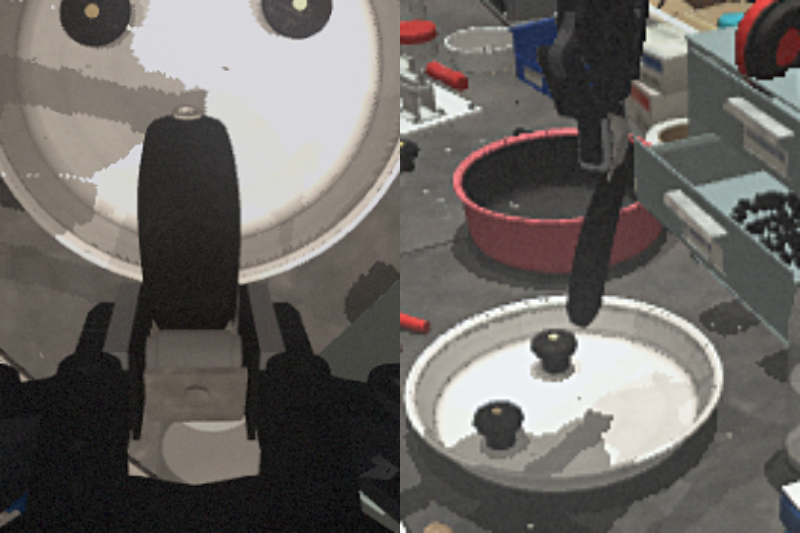

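The handle hangs about 10° off plumb (scene tail at about (583,316) in the right half), tail over the tray, clear. Now the nest position from the earlier top crop.

```bash
python3 - <<'E'
from h import *
f=lambda x,y:(305+(x-400)/4.21,177.8+y/4.207)
for n,p,z in [("rearL",(553,28),138),("rearR",(770,60),138),("frontL",(548,110),138),("frontR",(765,138),138),("cheekL",(612,72),129),("cheekR",(708,85),129),("hub",(611,285),83),("knob",(727,300),115)]: print(n,at("top",f(*p),z).round(1))
yaw=-0.09
for yaw in(-.07,-.09,-.12):
  c,s=np.cos(yaw),np.sin(yaw);Rz=np.array([[c,-s],[s,c]]); print(yaw,np.array([574.5,-15.1])+Rz@[-22,0],np.array([574.5,-15.1])+Rz@[-116,0])
for n,z in [("w",300)]:
  im=env.read_camera("top"); cv2.imwrite("pics/t2.png",cv2.resize(im[145:255,300:410,::-1],(600,600),interpolation=cv2.INTER_CUBIC))
E
```

```text
rearL [572.4  39.2 138. ]
rearR [560.1 -59.9 138. ]
frontL [535.   41.2 138. ]
frontR [524.5 -57.6 138. ]
cheekL [554.   10.4 129. ]
cheekR [549.  -33.8 129. ]
hub [456.9   1.   83. ]
knob [450.9 -46.4 115. ]
-0.07 [552.55387799 -13.56125736] [458.78408397  -6.98662971]
-0.09 [552.58903987 -13.12267192] [458.96948297  -4.67408829]
-0.12 [552.65821001 -12.46633144] [459.33419824  -1.21338395]
```

View pics/t2.png

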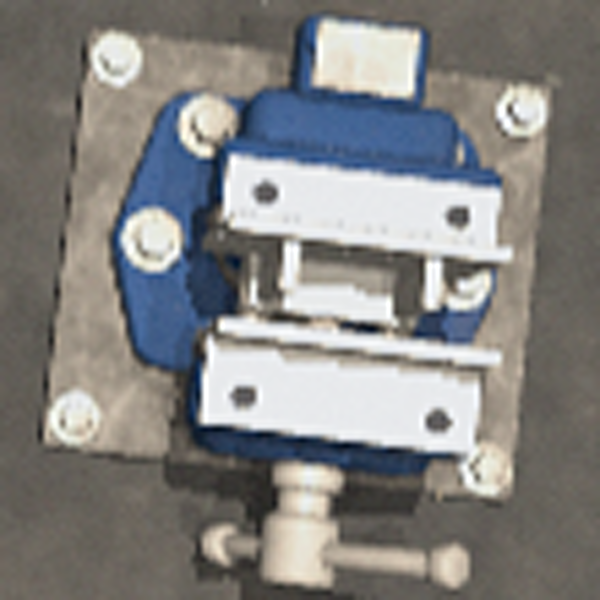

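```bash
cat >> h.py <<'E'
YAW=-0.105; VO=np.array([574.5,-15.1])
def V(p): # vice -> world
    c,s=np.cos(YAW),np.sin(YAW); return np.array([VO[0]+c*p[0]-s*p[1],VO[1]+s*p[0]+c*p[1],p[2]])
def tilt(yaw,t): # tool z down tilted by t toward -X(yaw), tool x ~ +X(yaw)
    X=np.array([np.cos(yaw),np.sin(yaw),0]);Z=np.array([0,0,1.])
    z=-np.cos(t)*Z-np.sin(t)*X; x=np.cos(t)*X-np.sin(t)*Z; return R.from_matrix(np.c_[x,np.cross(z,x),z]).as_rotvec()
E
python3 - <<'E'
from h import *
f=lambda x,y:(300+x/5.4545,145+y/5.4545)
print("cheekmid",at("top",f(362.5,275),129), V((-20,0,129)))
for p,z in [((98,32),8),((550,82),8),((45,447),8),((510,497),8)]: print(at("top",f(*p),z).round(1))
rv=tilt(YAW,np.radians(10)); print(R.from_rotvec(rv).as_matrix().round(2))
def c(pin): return cmd(pin-3*R.from_rotvec(rv).apply([0,0,1]),rv)
a=c(V((-19.8,0,310)));b=c(V((-19.8,0,230))); print(env.solve_ik(a,rv),env.solve_ik(b,rv),env.current_qpos())
# bar push candidates: tip at vice(-116,-55cos..)
E
```

```text
cheekmid [553.48435235 -11.10654819 129.        ] [554.61014875 -13.00385662 129.        ]
[663.8  69.5   8. ]
[ 648.  -114.8    8. ]
[495.5  88.6   8. ]
[479.4 -98.4   8. ]
[[ 0.98 -0.1  -0.17]
 [-0.1  -0.99  0.02]
 [-0.17  0.   -0.98]]
[-0.12867206  0.42305502  1.29543854 -0.00411171  1.59758388  1.54737364] [-0.12867206  0.49161236  1.40618118 -0.00415851  1.41828542  1.54811553] [ 4.18413409e-01  4.38041269e-01  1.43671762e+00  4.86464198e-06
  1.26682653e+00 -2.86367674e-01]
```

```bash
sed -i 's/VO=np.array(.*/VO=np.array([573.3,-13.8])/' h.py; python3 - <<'E'
from h import *
rv=tilt(YAW,np.radians(10))
def c(pin): return cmd(pin-3*R.from_rotvec(rv).apply([0,0,1]),rv)
p=env.current_tool_pos(); env.movel(p+[-10,0,65],rate=200)
env.move_to(c(V((-19.8,0,312))),rv); print(env.current_time(),env.current_gripper_width(),env.current_contact_force().round(1))
im=env.read_camera("scene"); t=env.read_camera("top")
b=c(V((-19.8,0,226)))
print(env.movel(b,rv,rate=60,force_limit=7)); d=env.current_tool_pos()-b; print("above pin226 by",d.round(1),env.current_contact_force().round(1),env.current_time())
im2=env.read_camera("scene")
cv2.imwrite("pics/p1.png",np.hstack([cv2.resize(q[150:310,290:410,::-1],(400,533)) for q in (im,im2)]))
E
```

```text
27.025 22.909145576571134 [ 0.1  0.3 -3. ]
True
above pin226 by [ 0.  -0.1  7.5] [-0.1 -1.2 10.4] 28.3083
```

View pics/p1.png

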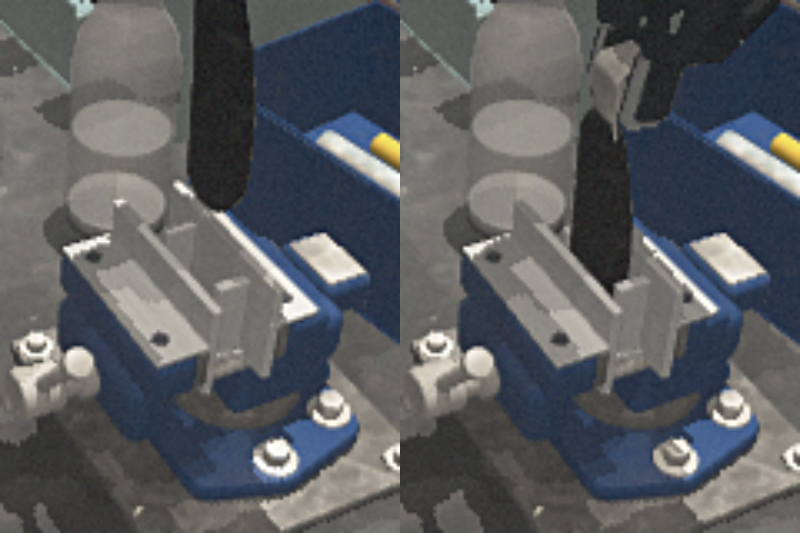

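The right half shows the handle upright between the jaws and cheeks; the contact height puts the pin at 233 mm against 231 expected, so the tail is on the ledge. I'll release, then push the bar.

```bash
python3 - <<'E'
from h import *
env.command_gripper(50,90); env.dwell(0.1)
T=R.from_rotvec(env.current_tool_rot()); p=env.current_tool_pos()
env.movel(p-75*T.apply([0,0,1]),rate=200); print(env.current_time())
rv=tilt(YAW,np.radians(-20)); z=R.from_rotvec(rv).apply([0,0,1])
tip=lambda x,y,h: cmd(V((x,y,h))-17*z,rv)
env.move_to(tip(-140,-38,290),rv); env.command_gripper(0,60)
env.move_to(tip(-115,-34,165),rv); print(env.current_time(),env.current_qpos().round(2))
im=env.read_camera("scene")
cv2.imwrite("pics/p2.png",cv2.resize(im[130:310,260:430,::-1],(567,600)))
E
```

```text
29.3583
31.275 [-0.24  0.25  2.1   0.11  0.45  1.34]
```

View pics/p2.png

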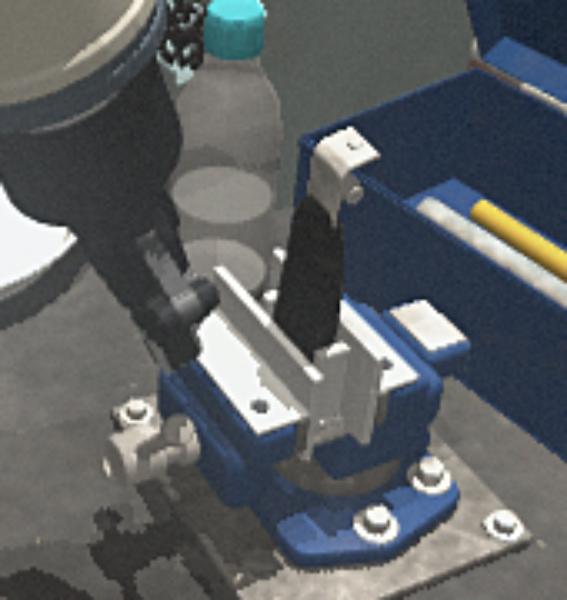

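The handle stands free in the nest, leaning slightly rearward, and the closed fingers are above the bar's long end. Pushing it down.

```bash
python3 - <<'E'
from h import *
rv=tilt(YAW,np.radians(-20)); z=R.from_rotvec(rv).apply([0,0,1])
tip=lambda x,y,h: cmd(V((x,y,h))-17*z,rv)
r=46
for th in (0.85,0.55,0.25,0.0,-0.2,-0.4):
    jaw=17.4+6*(3.14+th)
    s=env.movel(tip(-75-jaw,-r*np.cos(th)-4.5*np.sin(th)*0,69+r*np.sin(th)+4.5+2),rv,rate=60,force_limit=15)
    print(th,s,env.current_contact_force().round(1),(env.current_tool_pos()).round(1),round(env.current_time(),2))
    if s: break
E
```

```text
0.85 False [ 0.1  2.  -0.5] [458.7 -32.2  98. ] 32.39
0.55 False [-0.4  0.5 -0.2] [459.7 -41.4  87.4] 32.77
0.25 False [ 1.5 -0.6 -0.7] [461.1 -46.7  74.9] 33.16
0.0 False [ 0.5 -0.3  0.4] [462.2 -48.2  63.5] 33.5Traceback (most recent call last):
  File "<stdin>", line 7, in <module>
cell.MotionError: the arm cannot follow that straight line within its joint ranges
```

```bash
python3 - <<'E'
from h import *
print(env.current_qpos().round(2))
im=env.read_camera("scene");t=env.read_camera("top")
cv2.imwrite("pics/p3.png",np.hstack([cv2.resize(im[130:310,270:405,::-1],(400,533)),cv2.resize(t[165:260,330:401,::-1],(400,533))]))
print(proj("scene",V((-113,-46,69))))
E
```

```text
[-0.28  0.47  2.2   0.44  0.14  0.97]
[[314.46336043 283.75439812]]
```

View pics/p3.png

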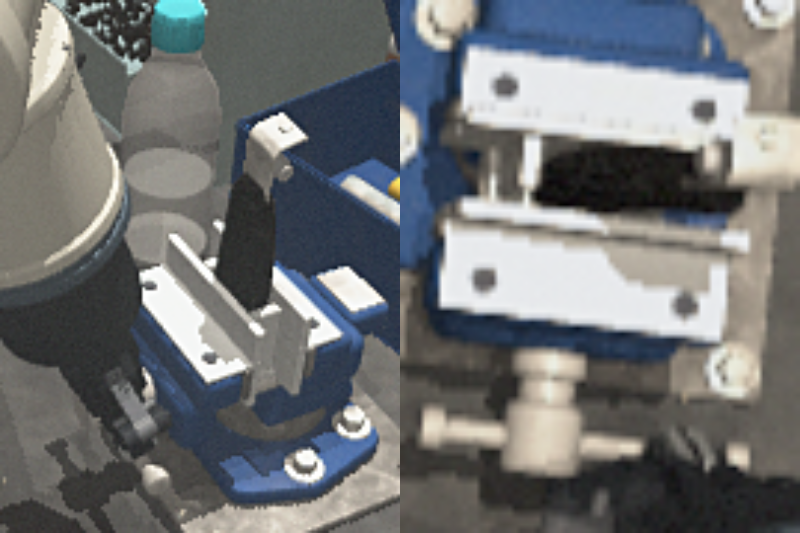

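The bar is now about level (knob at (153,478) in the scene crop) and the gap has narrowed. Joint 5 is at its lower limit, so I'll use less tilt for the last part.

```bash
python3 - <<'E'
from h import *
rv=tilt(YAW,np.radians(-6)); z=R.from_rotvec(rv).apply([0,0,1])
tip=lambda x,y,h: cmd(V((x,y,h))-17*z,rv)
r=48
print([env.solve_ik(tip(-110,-r,h),rv) is not None for h in(88,45)])
env.movel(tip(-111,-r,88),rv,rate=100)
for th in (0.0,-0.15,-0.3,-0.45,-0.6):
    jaw=17.4+6*(3.14+th)
    s=env.movel(tip(-75-jaw,-r*np.cos(th),69+r*np.sin(th)+5),rv,rate=45,force_limit=14)
    print(th,s,env.current_contact_force().round(1),(env.current_tool_pos()).round(1),round(env.current_time(),2))
    if s: break
E
```

```text
[True, True]
0.0 False [ 0.1  0.1 -0.1] [458.6 -50.   60.7] 35.19
-0.15 False [-0.2 -0.7  0.7] [459.9 -49.6  53.8] 35.5
-0.3 True [-1.6 -6.   6.4] [460.7 -48.8  48.3] 35.71
```

```bash
python3 - <<'E'
from h import *
for k in range(2):
    p=env.current_tool_pos(); s=env.movel(p+[0,0,-8],rate=25,force_limit=14)
    print(s,env.current_contact_force().round(1),env.current_tool_pos().round(1),round(env.current_time(),2))
p=env.current_tool_pos()
env.movel(p+[-5,0,60],rate=120); env.movel(p+[-40,0,150],rate=200)
im=env.read_camera("scene");t=env.read_camera("top")
print(env.current_contact_force().round(1),env.current_time())
cv2.imwrite("pics/p4.png",np.hstack([cv2.resize(im[130:310,270:405,::-1],(400,533)),cv2.resize(t[165:260,330:401,::-1],(400,533))]))
E
```

```text
True [-2.1 -0.7 13.5] [461.1 -49.   45.8] 35.96
True [-3.   2.5 17.5] [461.4 -48.8  43.8] 36.19
[ 0.7  0.  -0.1] 37.575
```

View pics/p4.png

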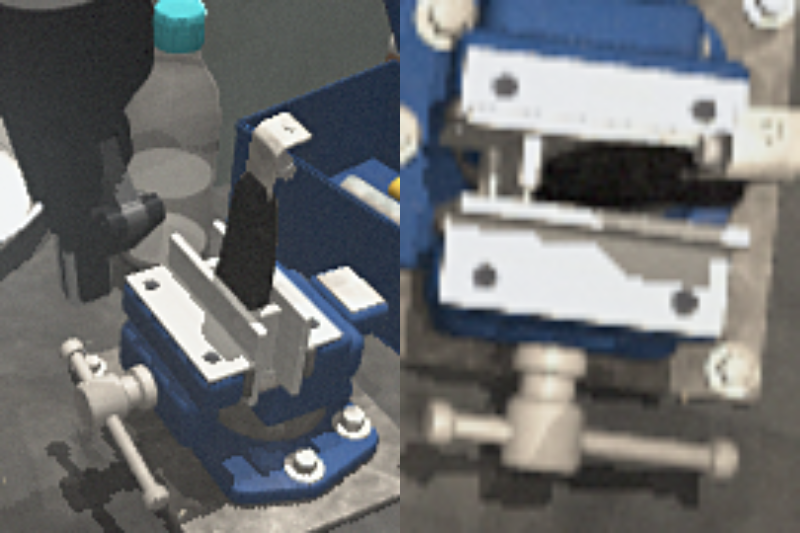

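```bash
python3 -c "
from cell import env
print(env.current_time()); env.sign_off()"
```

```text
37.575
the job is handed in; nothing more can be done
```

The handle stands tail down in the nest, bracket uppermost, clamped between the soft jaws. I handed the job in at 37.6 s of the 48 s allowed; no verdict was reported.

**How it went**
- **Pick-up:** the first pinch closed on nothing, because the fingertips really sit about 13 mm behind the reported TCP, not 17 mm ahead of it as described. The scene and wrist pictures agreed on this. I corrected by 30 mm along the tool, and the second pinch held.
- **Swing:** asking for less grip force, even 8–9 N, did not make the handle swing. Opening the fingers in 0.1–0.3 mm steps did, and it hung about 10° off plumb. I pinched it again at 100 N and tilted the tool 10° so the handle stood plumb.
- **Placing:** contact came with the pin at about 233 mm against 231 mm expected, which puts the tail on the ledge. The handle stayed standing when released.
- **Clamping:** joint 5 reached its lower limit partway through the bar push. I finished with less tool tilt and stopped at 17.5 N, with the bar a little over 0.2 rad below level.

**Last checks**
- The final pictures show the handle upright between the jaws, the arm clear, and tool force about zero. The bottle looks unmoved.
- I did not measure the handle's exact lean or the jaw's pressing force. I inferred them from the pictures, the bar angle and the push force.
- I did not look at the tray and knobs again after the lift. They were in place in the last pictures that showed them, with the handle hanging over the tray.
- The gripper width reads about 4 mm low: 23 mm on the 27 mm pin.
- I viewed 13 pictures, three over the budget of 10.

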